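# Knock the mail organiser's spring pins home

### The job

The two spring pins that lock the mail organiser's tilt-out bin have crept up under their sliding cover. Slide the cover fully open, knock both pins down flush with their collars using the mallet (never with the hand), stand the mallet back on its striking face with its whole head on the coaster, and leave the cover slid fully shut. Leave the paperweight, the can and the keys where they are.

Things in the scene. Friction and masses are not known exactly. Their poses are not given: they have to be found in the camera images.
- organiser: white plastic mail organiser fixed to the shelf. Origin on the shelf under its middle; front faces its -x, y to its left. Spans x -65 to +80, y -165 to +175 mm; flat deck 120 mm above the shelf. Two collars, 22 mm wide, tops 10 mm above the deck, hold the pins at x -15, y +70 (pin A) and x -15, y +10 (pin B). A 6 mm thick lip along the back edge rises 36 mm above the deck
- slot_top (a point): top centre of the letter slot full of envelopes, a fixed block at the deck's +y end: 108 mm (x) by 50 mm (y), rising 70 mm above the deck, its near side 55 mm from pin A. Axes as the organiser's
- cover (a joint): how far the cover is slid open, m: 0 shut (over both pins), 0.13 fully open; it moves along the organiser's -y. A grey plastic tunnel, open at both ends, 56 mm (x) by 120 mm (y), top 40 mm above the deck, on tracks 6 mm high; centred at x -15, y +40 mm of the organiser when shut. Slides with about 1.5 N, stays where left
- cover_fin (a point): top centre of the upright fin on the cover by which it is slid: the fin is 12 mm thick along the track (y), 34 mm long across it (x), 29 mm high above the cover's top; its top is 189 mm above the shelf. Axes as the organiser's
- pin_a (a joint): depth of pin A (the pin next to the letter slot), m: at 0.022 its top is flush with its collar (130 mm above the shelf), smaller is proud by the difference; driven down against about 6 to 9 N, it stays where it is driven
- pin_a_top (a point): top centre of pin A, a steel pin with a 13 mm wide flat head. Axes as the organiser's
- pin_b (a joint): depth of pin B, as for pin A
- pin_b_top (a point): top centre of pin B, like pin A and 60 mm from it
- bin (a joint): tilt of the white bin in the organiser's front, rad: 0 closed, more leans towards -x; its lower edge is the pivot, it is 95 mm high and all below the deck. It need not be moved
- mallet: mallet standing on a flat face of its head on the coaster, handle level. Head: upright black rubber cylinder, 44 mm across, 64 mm high. Handle: flat-sided wooden bar 20 mm wide, 22 mm high, along the mallet's -x to 150 mm from the head's axis, centre line 32 mm above the lower face. Origin: centre of the lower striking face; z up. 0.3 kg, balance point 10 mm from the head's axis
- coaster: round grey hard silicone coaster stuck to the shelf, 100 mm across, 6 mm thick, the mallet's resting place. Origin: centre of its underside
- paperweight: round clear glass paperweight, 68 mm across, 50 mm high. Origin: centre of its underside. A bystander
- can: upright metal shoe-polish can, 50 mm across, 130 mm high. Origin: centre of its underside. A bystander
- key_a: a flat brass door key lying on the shelf: 54 mm long, 22 mm round bow, 4 mm thick. Origin near its middle on its underside; x runs from bow to tip. A bystander: leave it where it is.
- key_b: a flat brass door key lying on the shelf: 54 mm long, 22 mm round bow, 4 mm thick. Origin near its middle on its underside; x runs from bow to tip. A bystander: leave it where it is.
There are look-alikes about, which are no part of the job. There is more than one size of the mallet; the job needs the middle-sized.

How it is judged:
On the way, in this order (a step that is already met when the one before it is completed fails the run):
1. the cover is slid fully open (within 12 mm of its stop) (value of joint cover above 0.118 m), for 0.2 s.
2. both pins are driven down flush (within 2.5 mm) (value of joint each of pin_a, pin_b above 0.0195 m), for 0.2 s.
At the end, for the whole second after the job is handed in: Both pins flush with their collars to within 2.5 mm; the cover shut to within 8 mm; the mallet released and at rest, standing upright on its striking face on the coaster, the head's axis within 30 mm of the coaster's centre; paperweight, can and keys not shifted by more than 25 mm nor knocked over (all of step 2 and value of joint cover below 0.008 m and horizontal distance between mallet and coaster below 0.03 m and z of mallet in the frame of coaster between 0 and 0.012 m and angle between mallet's own z axis and vertical below 0.12 rad and linear speed of mallet below 0.02 m/s and angular speed of mallet below 0.2 rad/s); the robot touches nothing.
It fails at once if a pin pressed by the robot's fingers or arm instead of the mallet (contact force between any of the fingers, the arm and pin_a above 1 N or contact force between any of the fingers, the arm and pin_b above 1 N).
It fails at once if the paperweight is shifted by more than 25 mm or knocked over (distance of paperweight from where it was at the start of the episode above 0.025 m or angle between paperweight's own z axis and vertical above 0.5 rad).
It fails at once if the can is shifted by more than 25 mm or knocked over (distance of can from where it was at the start of the episode above 0.025 m or angle between can's own z axis and vertical above 0.5 rad).
It fails at once if a key is shifted by more than 25 mm (distance of any of key_a, key_b from where it was at the start of the episode above 0.025 m).
It also fails if it takes over 72 s, if anything falls off the work surface, if the arm or the gripper's body presses on something with over 40 N, if the wrist force passes 120 N, or if a joint passes its speed limit or range.

### The arm

A 6-joint arm with a two-finger parallel gripper is mounted at the origin on the work surface. World frame = base frame: x ahead of the robot, y to its left, z up, the work surface at z = 0. Lengths are in m, angles in rad, forces in N, time in s.
With the tool pointing down it reaches from about 0.3 to 0.875 m from the base axis. Payload 6.4 kg.
Tool frame: the origin (TCP) lies midway between the tips of the shut fingers; the grasp point (between the pads) lies ctrl.grip_point_offset behind it (ctrl.grip_point_offset is the distance from the TCP to the grasp point, in m); z points along the fingers, y is the direction in which the jaws open and shut (so a half turn about z gives the same grasp; the last joint's range is limited). The gripper opens to 85 mm and grips with 20 to 120 N. Pads are 22 mm wide; open, the fingers measure 114 mm over their backs; the gripper's body (76 mm by 85 mm) begins 54 mm behind the grasp point. The pads swing forward as they close: fully open they stand 13 mm farther back than shut.
Start: joints at [-0.206, 0.181, 1.607, -0, 1.354, -0.206], TCP at [0.575, 0, 0.231] pointing down, gripper open.
Joint ranges: [-2.99, 2.99], [-0.89, 2.07], [0.3, 2.58], [-1.14, 4.28], [0, 2.63], [-3.12, 3.12]. Speed limits (rad/s): [2.57, 2.57, 3.01, 3.14, 3.14, 3.14].

### API

Orientations are given as a unit quaternion [w, x, y, z].
In Python, from bench import ctrl, viewer gives the robot as it stands.
- The arm moves only by the shell command python3 -m handwheel 'ROWS' [OPENING]. ROWS is JSON, a list of rows, each an object with "travel": the shift along the tool's x, y, z as a fraction of full scale, a list of three; "dr": the turn, a rotation vector about the tool's x, y, z as a fraction of full scale, a list of three. A call has 1 to 20 rows; each row shifts and turns the pose as measured when the row begins, along the tool's axes as they then stand; what a row does not reach is not made up. Full scale, the value 1, is 150 mm for a shift and 30 degrees for a turn. A row lasts 1/12 s, in which the tool goes at most 41.7 mm and 7.16 degrees, less where a joint would pass 70% of its speed; a pose out of reach is approached as far as the arm can. A call with a number of a shift or a turn outside -1 to 1 is refused whole. A call with a gripper value outside its range is refused whole. OPENING is the opening, from -1 (shut) to 1 (fully open), set as the call begins (- or left out, the last holds). The fingers move at their own pace and stop on an object; the grip force is fixed at half the most. Time passes only in rows, so rows that do not move let the fingers close. It gives the time, the measured TCP pose, the force and the opening at its end, in the units of the state.
- ctrl.get_obs(): the state, without advancing time (a new reading comes with each control period).
- viewer.camera(name): name is "scene" or "side" or "wrist"; returns the picture (400x640x3 uint8, red, green, blue); there is no depth.
- viewer.get_calibration(name): a dict with "camera_matrix" (3x3 intrinsics, pixels), "k1" (the pictures are not rectified: a ray, as slopes to the right and down, at radius r is drawn at 1 + k1 r^2 times it, then the intrinsics apply), "R" (3x3) and "t" (3): a world point X has camera coordinates R X + t. Camera axes: x right, y down, z forward; pixel columns grow to the right and rows downward; lengths in m; the calibration is good to about 2 mm. A picture is of the moment at which its call begins: read the wrist's pose just before it. get_calibration takes no time and is no camera call; for the wrist camera it gives the pose at the moment of the call.
- ctrl.hand_in(): hands the job in, once; it reports no verdict.
The state is a dict: "time_s": time; "q": joint angles; "dq": joint speeds; "joint_efforts": joint torques, N m; "eef_pos": TCP position; "eef_rot": TCP orientation; "wrist_force": force on the tool from outside, world axes, zero at the start; "torque": the same for the moment, N m; "opening": opening from 0.0 (shut) to 1.0 (fully open).
Only numpy, scipy, OpenCV 4.12 (cv2) and the standard library are available. Lean on these libraries where they do the work, as an engineer would, in place of code of your own. Each camera call takes 0.05 s, during which the arm holds its last target. There are 200 camera calls.

## Working session

There is one attempt and no reset: what is moved stays moved. The work goes in short steps, Python scripts to look and compute and a shell command to move; the robot and the scene stay as the last step left them, time stands still between calls to the robot, and variables do not carry over. Pictures are saved under pics/ and viewed, about 8 in all and at most 12, crops included, and the job is handed in when it is done.

```bash
mkdir -p pics; ls; cat > h.py <<'E'
import numpy as np, cv2
from bench import ctrl, viewer
def snap(n,f):
    c=viewer.get_calibration(n); im=viewer.camera(n); cv2.imwrite(f,cv2.cvtColor(im,cv2.COLOR_RGB2BGR)); return im,c
def ray(c,u,v):
    K=np.array(c["camera_matrix"]);R=np.array(c["R"]);t=np.array(c["t"])
    d=np.array([(u-K[0,2])/K[0,0],(v-K[1,2])/K[1,1]]);s=d.copy()
    for _ in range(20): s=d/(1+c["k1"]*(s@s))
    w=R.T@np.array([s[0],s[1],1]);return -R.T@t,w
def plane(c,u,v,z):
    o,w=ray(c,u,v);return o+w*(z-o[2])/w[2]
def proj(c,X):
    K=np.array(c["camera_matrix"]);p=np.array(c["R"])@np.array(X)+np.array(c["t"]);s=p[:2]/p[2];s=s*(1+c["k1"]*(s@s))
    return K[0,0]*s[0]+K[0,2],K[1,1]*s[1]+K[1,2]
def tri(c1,p1,c2,p2):
    A=np.zeros((3,3));b=np.zeros(3)
    for c,p in((c1,p1),(c2,p2)):
        o,w=ray(c,*p);w=w/np.linalg.norm(w);M=np.eye(3)-np.outer(w,w);A+=M;b+=M@o
    return np.linalg.solve(A,b)
E
python3 - <<'E'
from h import *
a,c=snap("scene","pics/s0.png");b,d=snap("side","pics/d0.png");
print(c,d);o=ctrl.get_obs();print(o, ctrl.grip_point_offset)
import pickle;pickle.dump((c,d),open("cal.pkl","wb"))
E
```

```text
pics
{'camera_matrix': array([[391.71181032,   0.        , 314.02977152],
       [  0.        , 391.71181032, 194.24669623],
       [  0.        ,   0.        ,   1.        ]]), 'k1': -0.055022579249693955, 'R': array([[ 0.46494728,  0.88519049,  0.01618083],
       [ 0.57104185, -0.28587361, -0.76953719],
       [-0.67656133,  0.36703415, -0.63839698]]), 't': array([-0.28210616, -0.1328377 ,  1.38577272])} {'camera_matrix': array([[419.04464772,   0.        , 320.89697967],
       [  0.        , 419.04464772, 201.49646262],
       [  0.        ,   0.        ,   1.        ]]), 'k1': 0.020696929476846527, 'R': array([[ 0.95166662, -0.30711675,  0.00315324],
       [-0.22554437, -0.70579227, -0.67155567],
       [ 0.20847153,  0.63838592, -0.7409474 ]]), 't': array([-0.42364664,  0.24701885,  0.92971774])}
{'time_s': 0.1, 'q': array([-2.06290726e-01,  1.81489127e-01,  1.60787991e+00, -2.34420957e-06,
        1.35382779e+00, -2.06297218e-01]), 'dq': array([-5.54803914e-04, -1.14796831e-03, -2.83349730e-03, -1.45952383e-03,
       -7.33613637e-05,  1.71452938e-04]), 'joint_efforts': array([-2.02498759e-04, -4.45872438e+01, -3.52238703e+01, -4.27332343e-04,
        4.16999465e-03,  3.20961749e-05]), 'eef_pos': array([5.74507238e-01, 1.25211246e-04, 2.30475252e-01]), 'eef_rot': array([-6.70681083e-04,  7.07104079e-01,  7.07109028e-01, -4.39918261e-04]), 'wrist_force': array([-0.25510434, -0.24951443,  0.34096128]), 'torque': array([ 0.00641906, -0.02294584, -0.04484155]), 'opening': 0.9963683288067365} 0.0187
```

View pics/s0.png

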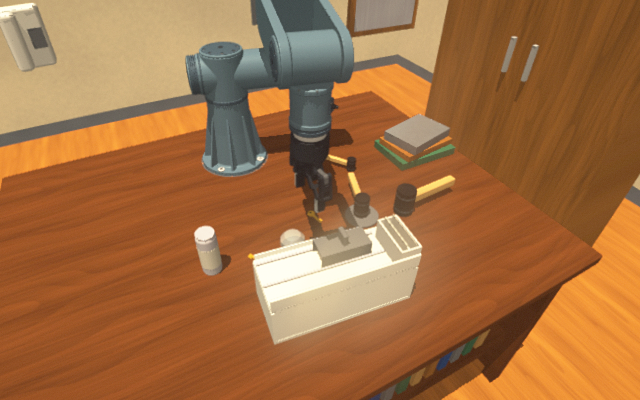

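View pics/d0.png

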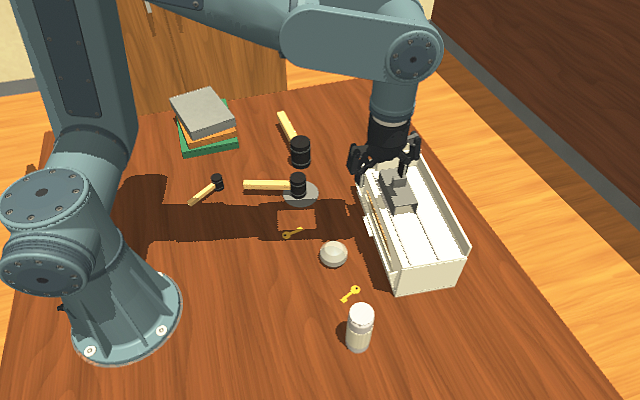

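The scene view shows the organiser at about (335,275), with the slot block at its far end (398,240) and the cover and fin at (342,243). The paperweight is at (292,240) and the can at (208,250).

There are three mallets in the side view: small at (217,182), one on the coaster at (298,185), and large at (300,152). The one on the coaster fits, being the middle-sized and in its resting place. I'll confirm it in an enlarged crop.

```bash
python3 - <<'E'
import cv2,numpy as np
s=cv2.imread("pics/s0.png")[140:340,240:480];d=cv2.imread("pics/d0.png")[130:310,180:480]
a=cv2.resize(s,None,fx=3,fy=3,interpolation=cv2.INTER_CUBIC);b=cv2.resize(d,None,fx=2.6,fy=2.6,interpolation=cv2.INTER_CUBIC)
cv2.imwrite("pics/s1.png",a);cv2.imwrite("pics/d1.png",b)
E
```

```text
(no output)
```

View pics/s1.png

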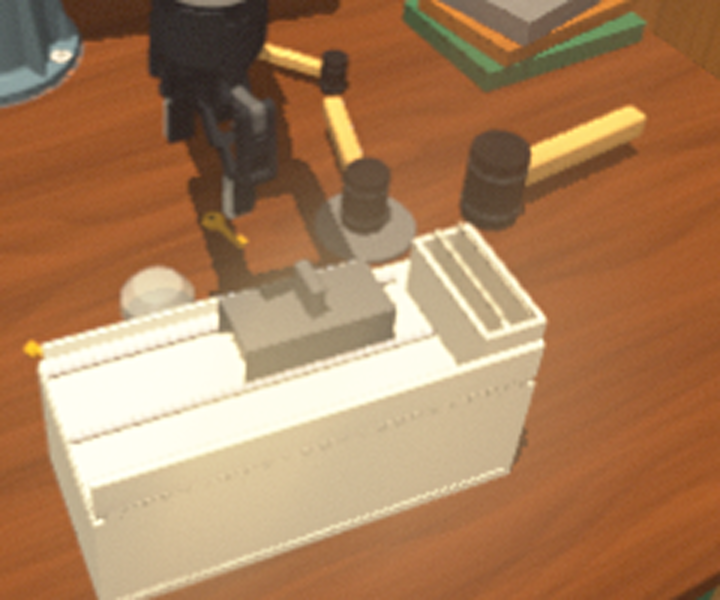

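View pics/d1.png

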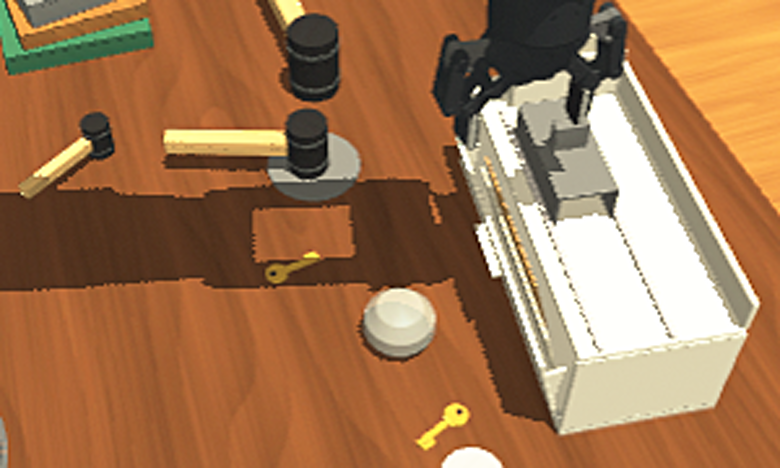

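```bash
python3 - <<'E'
from h import *
import pickle;c,d=pickle.load(open("cal.pkl","rb"))
S=lambda u,v:(240+u/3,140+v/3);D=lambda u,v:(180+u/2.6,130+v/2.6)
P=lambda n,p,cc,z:print(n,np.round(plane(cc,*p,z)*1000))
P("base back -y s",S(105,600),c,0);P("base back +y s",S(510,470),c,0)
P("base front -y d",D(561,432),d,0);P("base back -y d",D(716,407),d,0)
P("deck front -y d",D(574,369),d,.12)
P("lip back -y d",D(757,300),d,.156)
for p in((545,320),(490,338),(465,228),(412,243)):P("slot s",S(*p),c,.19)
P("fin s",S(311,285),c,.189)
P("coaster s",S(365,228),c,.006);P("coaster d",D(314,167),d,.006)
P("head top s",S(367,174),c,.07);P("head top d",D(307,123),d,.07)
P("handle end top s",S(333,99),c,.049);P("handle end d",D(165,137),d,.049)
P("pw s",S(157,305),c,.01);P("pw d",D(399,330),d,.015)
P("keya d",D(292,266),d,.0);P("keyb d",D(442,427),d,.0);P("can d",(361,310),d,.13);P("can s",(205,232),c,.13)
P("big head d",D(313,30),d,.09);P("small d",D(95,120),d,.04)
E
```

```text
base back -y s [ 713. -152.    0.]
base back +y s [758. 183.   0.]
base front -y d [ 579. -142.    0.]
base back -y d [ 722. -161.    0.]
deck front -y d [ 569. -151.  120.]
lip back -y d [ 719. -156.  156.]
slot s [763. 167. 190.]
slot s [759. 123. 190.]
slot s [662. 174. 190.]
slot s [657. 129. 190.]
fin s [659.  40. 189.]
coaster s [468. 231.   6.]
coaster d [459. 226.   6.]
head top s [461. 231.  70.]
head top d [455. 230.  70.]
handle end top s [322. 281.  49.]
handle end d [314. 275.  49.]
pw s [473.   4.  10.]
pw d [475.  -6.  15.]
keya d [403. 109.   0.]
keyb d [ 481. -105.    0.]
can d [ 457. -211.  130.]
can s [ 457. -213.  130.]
big head d [496. 347.  90.]
small d [248. 332.  40.]
```

The mallet on the coaster is the middle-sized one of the three, so I'm using it. Next I'll go up, turn the jaws along the organiser's y, and look from the wrist camera.

```bash
python3 -m handwheel '[{"travel":[0,0,-0.25],"dr":[0,0,-0.23]},{"travel":[0,0,-0.25],"dr":[0,0,-0.23]},{"travel":[0,0,-0.25],"dr":[0,0,-0.23]},{"travel":[0,0,-0.25],"dr":[0,0,-0.23]},{"travel":[0,0,0],"dr":[0,0,-0.23]},{"travel":[0,0,0],"dr":[0,0,-0.23]},{"travel":[0,0,0],"dr":[0,0,-0.23]},{"travel":[0,0,0],"dr":[0,0,-0.23]},{"travel":[0,0,0],"dr":[0,0,-0.23]},{"travel":[0,0,0],"dr":[0,0,-0.23]},{"travel":[0,0,0],"dr":[0,0,-0.23]},{"travel":[0,0,0],"dr":[0,0,-0.23]},{"travel":[0,0,0],"dr":[0,0,0]}]' -1
python3 - <<'E'
from h import *
a,c=snap("wrist","pics/w0.png");import pickle;pickle.dump(c,open("w0.pkl","wb"))
print(c["t"],-c["R"].T@c["t"]);o=ctrl.get_obs();print(o["eef_pos"],o["eef_rot"],o["q"])
E
```

```text
time_s: 1.18
eef_pos: [0.5715, 0.0007, 0.3809]
eef_rot: [-0.008, 0.035, 0.999, 0.001]
wrist_force: [0.0, 0.7, -0.3]
opening: -0.001
[-0.04194246 -0.62207857  0.3747597 ] [0.5030513  0.00438132 0.52545784]
[0.5714466  0.00075465 0.38082512] [-0.00792253  0.03841637  0.99922951  0.00134215] [-2.06310767e-01  1.03115614e-01  1.39822665e+00 -1.08414792e-06
  1.65632138e+00 -1.70025305e+00]
```

View pics/w0.png

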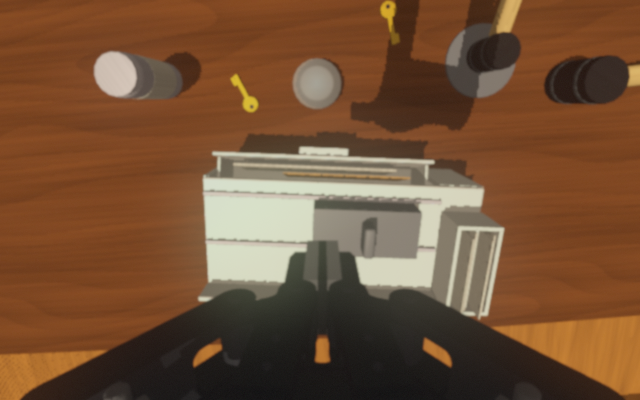

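```bash
python3 - <<'E'
from h import *
import pickle;c=pickle.load(open("w0.pkl","rb"))
P=lambda n,p,z:print(n,np.round(plane(c,*p,z)*1000))
for p in((315,201),(418,205),(417,257)):P("cover",p,.16)
for p in((460,227),(502,228),(490,316)):P("slot",p,.19)
P("fin",(370,232),.189);P("decks",(207,283),.12);P("coaster",(480,60),.006);P("head",(500,50),.07);P("handle",(512,5),.049)
P("pw",(317,83),.025);P("keya",(391,22),0)
im=cv2.imread("pics/w0.png");cv2.imwrite("pics/w0c.png",cv2.resize(im[170:330,190:510],None,fx=2.5,fy=2.5,interpolation=cv2.INTER_CUBIC))
E
```

```text
cover [607. -10. 160.]
cover [620. 103. 160.]
cover [682. 102. 160.]
slot [637. 138. 190.]
slot [641. 182. 190.]
slot [745. 176. 190.]
fin [636.  45. 189.]
decks [ 718. -160.  120.]
coaster [461. 232.   6.]
head [456. 229.  70.]
handle [402. 252.  49.]
pw [478.   1.  25.]
keya [403. 109.   0.]
```

View pics/w0c.png

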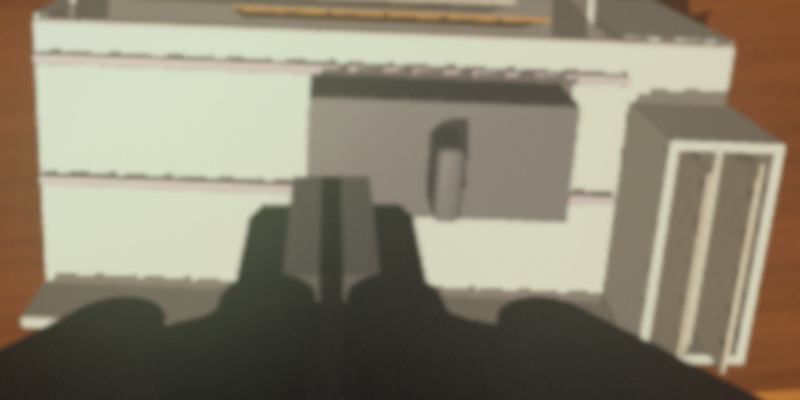

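```bash
python3 - <<'E'
from h import *
from scipy.optimize import least_squares
import pickle;c=pickle.load(open("w0.pkl","rb"))
W=lambda u,v:(190+u/2.5,170+v/2.5)
pts=[((310,98),.16,(-43,-20)),((577,105),.16,(-43,100)),((567,220),.16,(13,100)),((668,140),.19,(None,125)),((787,143),.19,(None,175)),((33,18),.12,(-65,-165)),((46,280),.12,(74,-165))]
X=[(plane(c,*W(*p),z)[:2]*1000,m) for p,z,m in pts]
def res(q):
    a=q[2];R=np.array([[np.cos(a),-np.sin(a)],[np.sin(a),np.cos(a)]]);r=[]
    for x,m in X:
        l=R.T@(x-q[:2]);r.append(l[1]-m[1])
        if m[0] is not None:r.append(l[0]-m[0])
    return r
q=least_squares(res,[660,10,-.1],loss="soft_l1",f_scale=3).x;print(q,np.degrees(q[2]),np.round(res(q)))
a=q[2];R=np.array([[np.cos(a),-np.sin(a)],[np.sin(a),np.cos(a)]])
f=plane(c,*W(449,183),.189)[:2]*1000;print("fin",f,R.T@(f-q[:2]))
for n,l in(("A",(-15,70)),("B",(-15,10)),("fin",(-15,40))):print(n,R@np.array(l)+q[:2])
for x,m in X[3:5]:print("slot",R.T@(x-q[:2]))
o=ctrl.get_obs()
from scipy.spatial.transform import Rotation as T
w=o["eef_rot"];print(T.from_quat([w[1],w[2],w[3],w[0]]).as_matrix().round(3))
E
```

```text
[ 6.60259242e+02  6.24298649e+00 -1.03712626e-01] -5.942295728438602 [-2.  1. -4.  0. -3. -0.  0.  0.  9. -0.  8. -1.]
fin [648.1363709   44.50644564] [-16.01902395  36.80281476]
A [652.58671758  77.41975499]
B [646.3751097   17.74215511]
fin [649.48091364  47.58095505]
slot [-37.98674327 125.44491475]
slot [-38.09606198 175.30163214]
[[-0.997  0.077 -0.016]
 [ 0.077  0.997  0.003]
 [ 0.016  0.002 -1.   ]]
```

```bash
python3 -m handwheel '[{"travel":[-0.175,0.187,0],"dr":[0,-0.03,0]},{"travel":[-0.175,0.187,0],"dr":[0,0,0]},{"travel":[-0.175,0.187,0],"dr":[0,0,0]},{"travel":[0,0,0.25],"dr":[0,0,0]},{"travel":[0,0,0.25],"dr":[0,0,0]},{"travel":[0,0,0.25],"dr":[0,0,0]},{"travel":[0,0,0.25],"dr":[0,0,0]},{"travel":[0,0,0.15],"dr":[0,0,0]},{"travel":[0,0,0],"dr":[0,0,0]}]' -1
python3 - <<'E'
from h import *
o=ctrl.get_obs();print(o["eef_pos"],o["eef_rot"])
im,c=snap("side","pics/d2.png");cv2.imwrite("pics/d2c.png",cv2.resize(im[120:320,330:500,::-1],None,fx=3,fy=3))
E
```

```text
time_s: 1.98
eef_pos: [0.6647, 0.0823, 0.2032]
eef_rot: [0.004, 0.059, 0.998, 0.001]
wrist_force: [-1.1, -0.5, -1.1]
opening: -0.003
[0.66472802 0.08229345 0.20318997] [4.42324256e-03 5.94668292e-02 9.98220058e-01 9.19961528e-04]
```

View pics/d2c.png

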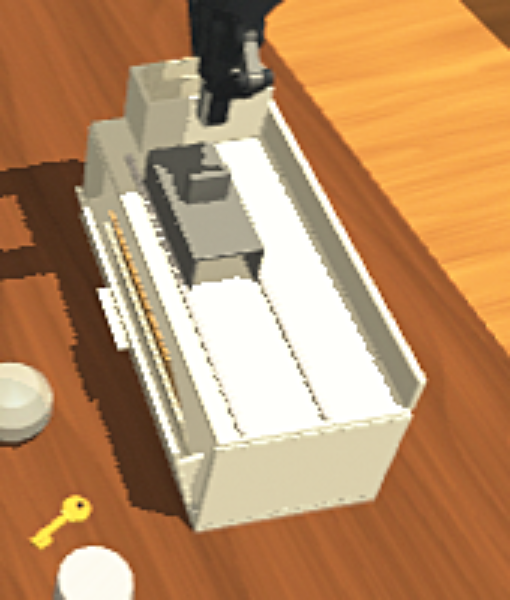

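```bash
python3 -m handwheel '[{"travel":[0.067,0,0.1],"dr":[0,0,0]},{"travel":[0,0,0.1],"dr":[0,0,0]},{"travel":[0,0,0],"dr":[0,0,0]},{"travel":[0,-0.1,0],"dr":[0,0,0]},{"travel":[0,-0.12,0],"dr":[0,0,0]},{"travel":[0,-0.12,0],"dr":[0,0,0]},{"travel":[0,-0.12,0],"dr":[0,0,0]},{"travel":[0,-0.12,0],"dr":[0,0,0]},{"travel":[0,-0.12,0],"dr":[0,0,0]},{"travel":[0,-0.1,0],"dr":[0,0,0]},{"travel":[0,0,0],"dr":[0,0,0]}]' -1
```

```text
time_s: 2.95
eef_pos: [0.6511, -0.0464, 0.2021]
eef_rot: [0.022, 0.066, 0.998, -0.001]
wrist_force: [-0.2, -0.4, 0.2]
opening: -0.003
```

```bash
python3 - <<'E'
from h import *
o=ctrl.get_obs();print(o["eef_pos"],o["eef_rot"],o["q"],o["dq"])
im,c=snap("side","pics/d3.png");cv2.imwrite("pics/d3c.png",cv2.resize(im[120:320,330:500,::-1],None,fx=3,fy=3))
E
```

```text
[ 0.65109853 -0.04636072  0.20212437] [ 2.20829861e-02  6.62643326e-02  9.97557576e-01 -5.11484995e-04] [-0.25618761  0.34491296  1.46532357  0.00763229  1.2877942  -1.69629728] [ 0.00131034 -0.03434592 -0.02921096  0.01809683  0.01965805  0.02315269]
```

View pics/d3c.png

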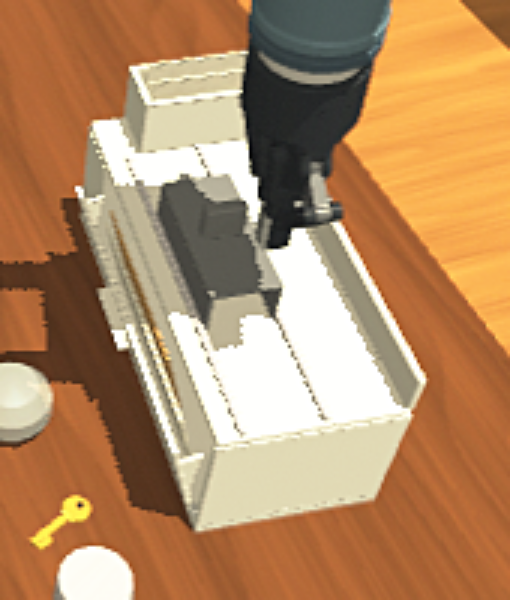

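```bash
python3 - <<'E'
from h import *
import pickle;_,d=pickle.load(open("cal.pkl","rb"))
for n,u,v in(("d2 fin",207,170),("d3 fin",222,191),("d2 cov -y front",193,258),("d3",209,302)):print(n,np.round(plane(d,330+u/3,120+v/3,.189 if "fin" in n else .16)*1000))
E
python3 -m handwheel '[{"travel":[0,0,-0.2],"dr":[0,0.042,0]},{"travel":[0,0,-0.2],"dr":[0,0.042,0]},{"travel":[0,0.15,-0.2],"dr":[0,0,0]},{"travel":[0,0.15,-0.15],"dr":[0,0,0]},{"travel":[0,0,0],"dr":[0,0,0]},{"travel":[0,0,0],"dr":[0,0,0]}]' 1
python3 - <<'E'
from h import *
o=ctrl.get_obs();print(o["eef_pos"],o["eef_rot"])
im,c=snap("wrist","pics/w1.png");import pickle;pickle.dump(c,open("w1.pkl","wb"))
E
```

```text
d2 fin [645.  44. 189.]
d3 fin [646.  20. 189.]
d2 cov -y front [612. -12. 160.]
d3 [605. -54. 160.]
time_s: 3.5
eef_pos: [0.6562, 0.0011, 0.3282]
eef_rot: [0.003, 0.069, 0.998, 0.002]
wrist_force: [-0.7, 0.2, -0.1]
opening: 0.847
[0.65624063 0.00105673 0.3281574 ] [0.00333828 0.06914421 0.99759936 0.00185847]
```

View pics/w1.png

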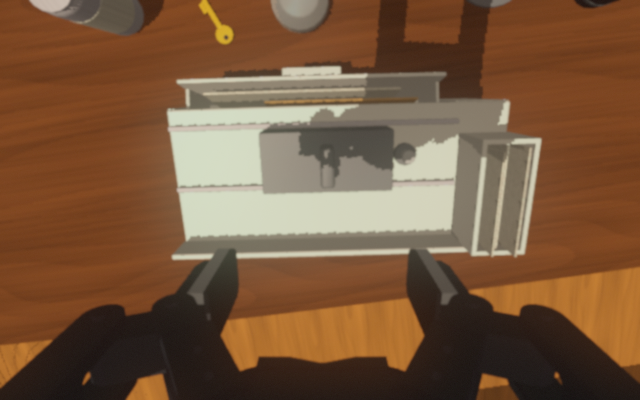

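```bash
python3 - <<'E'
from h import *
import pickle;c=pickle.load(open("w1.pkl","rb"))
P=lambda n,p,z:print(n,np.round(plane(c,*p,z)*1000))
P("fin",(327,169),.189);P("pinA",(404,151),.145);P("cover",(261,140),.16);P("cover",(391,138),.16)
E
```

```text
fin [645.   7. 189.]
pinA [647.  80. 145.]
cover [617. -48. 160.]
cover [631.  66. 160.]
```

```bash
python3 -m handwheel '[{"travel":[0.08,0.036,0.15],"dr":[0,0,-0.07]},{"travel":[0,0,0.2],"dr":[0,0,0]},{"travel":[0,0,0.2],"dr":[0,0,0]},{"travel":[0,0,0.2],"dr":[0,0,0]},{"travel":[0,0,0.1],"dr":[0,0,0]},{"travel":[0,0,0],"dr":[0,0,0]},{"travel":[0,0,0],"dr":[0,0,0]}]' 1
```

```text
time_s: 4.13
eef_pos: [0.6432, 0.0071, 0.1932]
eef_rot: [0.002, 0.051, 0.999, 0.002]
wrist_force: [0.1, -0.1, 0.1]
opening: 0.999
```

```bash
python3 -m handwheel '[{"travel":[0,0,0.08],"dr":[0,0,0]},{"travel":[0,0,0.08],"dr":[0,0,0]},{"travel":[0,0,0],"dr":[0,0,0]}]' 1; python3 -m handwheel '[{"travel":[0,0,0],"dr":[0,0,0]},{"travel":[0,0,0],"dr":[0,0,0]},{"travel":[0,0,0],"dr":[0,0,0]},{"travel":[0,0,0],"dr":[0,0,0]},{"travel":[0,0,0],"dr":[0,0,0]},{"travel":[0,0,0],"dr":[0,0,0]},{"travel":[0,0,0],"dr":[0,0,0]}]' -1
```

```text
time_s: 4.38
eef_pos: [0.6441, 0.0062, 0.1691]
eef_rot: [0.004, 0.051, 0.999, 0.001]
wrist_force: [-0.4, 0.8, -0.7]
opening: 1.001
time_s: 4.97
eef_pos: [0.6461, 0.0059, 0.1725]
eef_rot: [0.006, 0.052, 0.999, 0.001]
wrist_force: [-1.1, -1.1, -1.7]
opening: 0.119
```

```bash
python3 -m handwheel '[{"travel":[0,-0.11,0],"dr":[0,0,0]},{"travel":[0,-0.11,0],"dr":[0,0,0]},{"travel":[0,-0.11,0],"dr":[0,0,0]},{"travel":[0,-0.11,0],"dr":[0,0,0]},{"travel":[0,-0.1,0],"dr":[0,0,0]},{"travel":[0,0,0],"dr":[0,0,0]}]' -1
```

```text
time_s: 5.47
eef_pos: [0.6372, -0.0735, 0.1725]
eef_rot: [0.006, 0.051, 0.999, 0.003]
wrist_force: [0.1, -0.9, -1.6]
opening: 0.122
```

```bash
python3 -m handwheel '[{"travel":[0,-0.03,0],"dr":[0,0,0]},{"travel":[0,-0.03,0],"dr":[0,0,0]},{"travel":[0,-0.03,0],"dr":[0,0,0]}]' -1;python3 -m handwheel '[{"travel":[0,-0.03,0],"dr":[0,0,0]},{"travel":[0,0,0],"dr":[0,0,0]}]' -1
```

```text
time_s: 5.72
eef_pos: [0.6371, -0.0743, 0.1725]
eef_rot: [0.007, 0.05, 0.999, 0.015]
wrist_force: [1.0, 14.0, 1.2]
opening: 0.125
time_s: 5.88
eef_pos: [0.6373, -0.0729, 0.1725]
eef_rot: [0.007, 0.048, 0.999, 0.018]
wrist_force: [-0.5, -2.0, -1.1]
opening: 0.125
```

```bash
python3 -m handwheel '[{"travel":[0,0,0],"dr":[0,0,0]},{"travel":[0,0,0],"dr":[0,0,0]},{"travel":[0,0,0],"dr":[0,0,0]},{"travel":[0,0,-0.2],"dr":[0.07,0,0]},{"travel":[0,0,-0.25],"dr":[0,0,0]},{"travel":[0,0,-0.25],"dr":[0,0,0]},{"travel":[0,0,-0.25],"dr":[0,0,0]},{"travel":[0,0.2,-0.2],"dr":[0,0,0]},{"travel":[0.1,0.2,-0.2],"dr":[0,0,0]},{"travel":[0,0,0],"dr":[0,0,0]},{"travel":[0,0,0],"dr":[0,0,0]}]' 1
python3 - <<'E'
from h import *
o=ctrl.get_obs();print(o["eef_pos"],o["eef_rot"])
im,c=snap("wrist","pics/w2.png");import pickle;pickle.dump(c,open("w2.pkl","wb"))
E
```

```text
time_s: 6.8
eef_pos: [0.6254, -0.0141, 0.3792]
eef_rot: [0.005, 0.05, 0.999, -0.001]
wrist_force: [-0.1, -0.2, -1.1]
opening: 1.002
[ 0.62543536 -0.01413277  0.37920792] [ 0.00513429  0.04996398  0.99873725 -0.00107454]
```

View pics/w2.png

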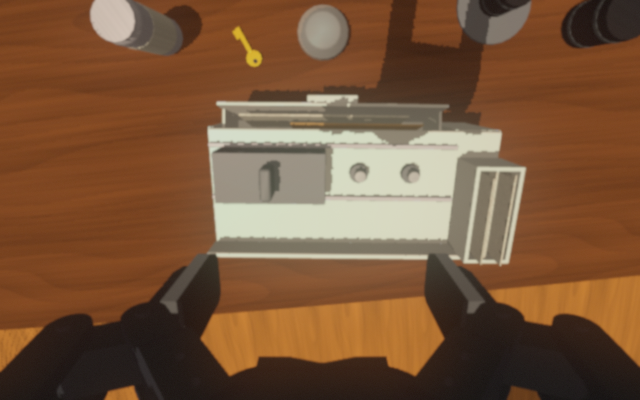

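The cover is now hard against its stop, and both pins are in view at B (360,171) and A (412,172).

```bash
python3 -m handwheel '[{"travel":[0.187,0.187,0],"dr":[0,0,0]},{"travel":[0.187,0.187,0],"dr":[0,0,0]},{"travel":[0.187,0.187,0],"dr":[0,0,0]},{"travel":[0.187,0.187,0],"dr":[0,0,0]},{"travel":[0.187,0.187,0],"dr":[0,0,0]},{"travel":[0.187,0.187,0],"dr":[0,0,0]},{"travel":[0.187,0.187,0],"dr":[0,0,0]},{"travel":[0.187,0.187,0],"dr":[0,0,0]},{"travel":[0.187,0.187,0],"dr":[0,0,0]},{"travel":[0,0,0],"dr":[0,0,0.22]},{"travel":[0,0,0],"dr":[0,0,0.22]},{"travel":[0,0,0],"dr":[0,0,0]},{"travel":[0,0,0],"dr":[0,0,0]}]' 1
cat > mal.py <<'E'
from h import *
import sys
o=ctrl.get_obs();im,c=snap("wrist","pics/%s.png"%sys.argv[1]);import pickle;pickle.dump(c,open("%s.pkl"%sys.argv[1],"wb"))
from scipy.spatial.transform import Rotation as T
w=o["eef_rot"];M=T.from_quat([w[1],w[2],w[3],w[0]]).as_matrix();print(o["eef_pos"].round(4));print(M.round(3))
h=cv2.cvtColor(im,cv2.COLOR_RGB2HSV);m=cv2.inRange(h,(15,90,100),(35,255,255))
k,l,s,ce=cv2.connectedComponentsWithStats(m)
for i in range(1,k):
    if s[i,4]>60:
        ct,_=cv2.findContours((l==i).astype(np.uint8),0,1);r=cv2.minAreaRect(ct[0]);b=cv2.boxPoints(r)
        print("comp",s[i].tolist(),[plane(c,*p,.049).round(3)[:2].tolist() for p in b])
E
python3 - <<'E'
from h import *
import pickle;c=pickle.load(open("w2.pkl","rb"))
for n,p in(("B",(359,169)),("A",(411,170))):print(n,np.round(plane(c,*p,.145)*1000))
print("fin",plane(c,265,176,.189),"cover r",plane(c,325,150,.16),"slot",plane(c,478,168,.19),plane(c,522,169,.19))
E
python3 mal.py w3
```

```text
time_s: 7.93
eef_pos: [0.3886, 0.2654, 0.3577]
eef_rot: [-0.007, 0.173, 0.985, -0.005]
wrist_force: [-0.5, 0.1, -0.1]
opening: 0.998
B [639.  24. 145.]
A [645.  82. 145.]
fin [ 0.62637154 -0.07145886  0.189     ] cover r [ 0.61149176 -0.01067334  0.16      ] slot [0.63897692 0.13632639 0.19      ] [0.64426244 0.17979529 0.19      ]
[0.3886 0.2654 0.3577]
[[-0.94   0.341 -0.015]
 [ 0.341  0.94  -0.008]
 [ 0.011 -0.012 -1.   ]]
comp [283, 0, 45, 29, 560] [[0.199, 0.28], [0.192, 0.294], [0.237, 0.325], [0.245, 0.311]]
comp [468, 0, 42, 56, 1085] [[0.273, 0.485], [0.283, 0.527], [0.345, 0.52], [0.335, 0.477]]
comp [566, 0, 62, 23, 63] [[0.335, 0.591], [0.335, 0.666], [0.336, 0.666], [0.336, 0.591]]
comp [310, 94, 19, 102, 1702] [[0.31, 0.272], [0.317, 0.293], [0.441, 0.25], [0.433, 0.228]]
comp [430, 143, 134, 66, 3370] [[0.478, 0.38], [0.468, 0.556], [0.504, 0.562], [0.515, 0.384]]
comp [214, 178, 31, 37, 479] [[0.374, 0.105], [0.366, 0.128], [0.417, 0.146], [0.426, 0.123]]
comp [114, 269, 32, 29, 364] [[0.446, -0.088], [0.437, -0.066], [0.489, -0.049], [0.499, -0.072]]
comp [213, 337, 62, 20, 236] [[0.613, -0.004], [0.623, 0.097], [0.637, 0.094], [0.627, -0.008]]
comp [630, 352, 10, 14, 82] [[0.868, 0.609], [0.843, 0.611], [0.848, 0.625], [0.874, 0.623]]
comp [507, 388, 33, 12, 305] [[0.842, 0.413], [0.86, 0.462], [0.883, 0.458], [0.864, 0.409]]
```

View pics/w3.png

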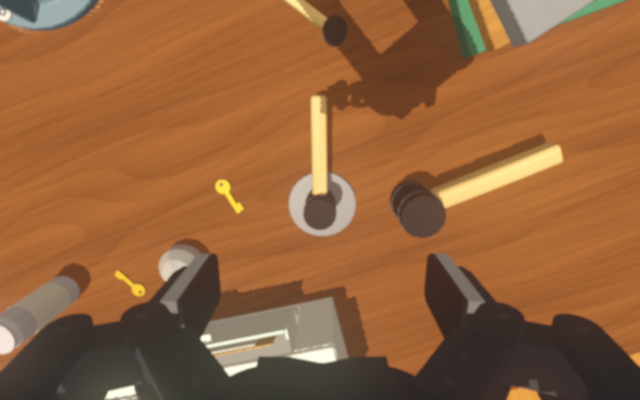

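```bash
python3 -m handwheel '[{"travel":[-0.18,-0.03,0],"dr":[-0.024,-0.022,0]},{"travel":[0,0,0.25],"dr":[0,0,0]},{"travel":[0,0,0.25],"dr":[0,0,0]},{"travel":[0,0,0.25],"dr":[0,0,0]},{"travel":[0,0,0.25],"dr":[0,0,0]},{"travel":[0,0,0.25],"dr":[0,0,0]},{"travel":[0,0,0.25],"dr":[0,0,0]},{"travel":[0,0,0.2],"dr":[0,0,0]},{"travel":[0,0,0],"dr":[0,0,0]},{"travel":[0,0,0],"dr":[0,0,0]}]' 1
```

```text
time_s: 8.82
eef_pos: [0.4217, 0.2425, 0.0922]
eef_rot: [0.002, 0.167, 0.986, 0.0]
wrist_force: [1.2, 0.6, 0.7]
opening: 0.998
```

```bash
python3 -m handwheel '[{"travel":[0.1,0.01,0],"dr":[0,0,0]},{"travel":[0,0,0.16],"dr":[0,0,0]},{"travel":[0,0,0.16],"dr":[0,0,0]},{"travel":[0,0,0.15],"dr":[0,0,0]},{"travel":[0,0,0],"dr":[0,0,0]}]' 1
```

```text
time_s: 9.23
eef_pos: [0.4153, 0.2514, 0.0303]
eef_rot: [0.01, 0.166, 0.986, 0.004]
wrist_force: [-0.6, 0.3, -0.2]
opening: 0.999
```

```bash
python3 -m handwheel '[{"travel":[0,0,0],"dr":[0,0,0]},{"travel":[0,0,0],"dr":[0,0,0]},{"travel":[0,0,0],"dr":[0,0,0]},{"travel":[0,0,0],"dr":[0,0,0]},{"travel":[0,0,0],"dr":[0,0,0]},{"travel":[0,0,0],"dr":[0,0,0]},{"travel":[0,0,0],"dr":[0,0,0]}]' -1
```

```text
time_s: 9.82
eef_pos: [0.4212, 0.254, 0.0409]
eef_rot: [0.016, 0.165, 0.986, 0.007]
wrist_force: [0.9, 0.0, -2.1]
opening: 0.206
```

```bash
python3 -m handwheel '[{"travel":[0,0,0],"dr":[0,0,0]},{"travel":[0,0,0],"dr":[0,0,0]},{"travel":[0,0,0],"dr":[0,0,0]},{"travel":[0,0,0],"dr":[0.037,0.056,0]},{"travel":[0,0,0],"dr":[0,0,0]}]' 1; python3 - <<'E'
from h import *
im,c=snap("side","pics/d4.png")
h=cv2.cvtColor(im,cv2.COLOR_RGB2HSV);m=cv2.inRange(h,(15,90,100),(35,255,255));k,l,s,ce=cv2.connectedComponentsWithStats(m)
im0=cv2.cvtColor(cv2.imread("pics/d0.png"),cv2.COLOR_BGR2RGB)
print("diff in mallet head region",np.abs(im[165:200,285:315].astype(int)-im0[165:200,285:315]).mean())
for i in range(1,k):
    if s[i,4]>20 and s[i,1]>100:print(s[i],ce[i])
E
```

```text
time_s: 10.23
eef_pos: [0.4214, 0.2542, 0.0414]
eef_rot: [0.0, 0.165, 0.986, 0.0]
wrist_force: [-0.4, -0.4, 0.3]
opening: 0.902
diff in mallet head region 22.26222222222222
[180 123  58  23 291] [210.17182131 135.76632302]
[  0 177   7  18  66] [  1.83333333 185.57575758]
[243 177  35  11 311] [259.29903537 182.05144695]
[286 179   5   9  39] [287.84615385 183.46153846]
[187 183  28  23 226] [200.84070796 194.17256637]
[366 190  24  65 129] [377.96124031 220.92248062]
[   0  222   20  141 1522] [  6.39881735 279.34034166]
[282 227  21  12 102] [290.7254902  232.56862745]
[340 285  21  19 136] [350.72794118 292.84558824]
```

```bash
python3 mal.py w4 | head -14; python3 - <<'E'
import cv2
im=cv2.imread("pics/w4.png");cv2.imwrite("pics/w4v.png",im)
E
```

```text
[0.4208 0.2541 0.041 ]
[[-0.945  0.326  0.001]
 [ 0.326  0.945  0.001]
 [-0.     0.001 -1.   ]]
comp [296, 0, 67, 306, 15331] [[0.435, 0.236], [0.32, 0.279], [0.328, 0.3], [0.444, 0.263]]
comp [37, 235, 82, 85, 2423] [[0.374, 0.135], [0.366, 0.153], [0.405, 0.168], [0.415, 0.15]]
comp [610, 270, 30, 35, 597] [[0.464, 0.373], [0.469, 0.385], [0.487, 0.384], [0.482, 0.371]]
```

View pics/w4.png

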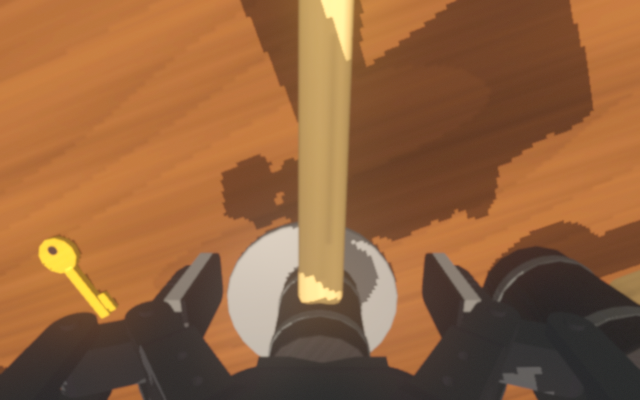

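```bash
python3 -m handwheel '[{"travel":[0.08,0,0.06],"dr":[0,0,0]},{"travel":[0,0,0.06],"dr":[0,0,0]},{"travel":[0,0,0.07],"dr":[0,0,0]},{"travel":[0,0,0],"dr":[0,0,0]}]' 1;  python3 -m handwheel '[{"travel":[0,0,0],"dr":[0,0,0]},{"travel":[0,0,0],"dr":[0,0,0]},{"travel":[0,0,0],"dr":[0,0,0]}]' -1; python3 -m handwheel '[{"travel":[0,0,0],"dr":[0,0,0]},{"travel":[0,0,0],"dr":[0,0,0]},{"travel":[0,0,0],"dr":[0,0,0]}]' -1
```

```text
time_s: 10.67
eef_pos: [0.4094, 0.258, 0.0108]
eef_rot: [0.002, 0.165, 0.986, 0.001]
wrist_force: [-0.8, -1.2, 0.2]
opening: 0.996
time_s: 10.92
eef_pos: [0.4094, 0.2576, 0.0098]
eef_rot: [0.001, 0.165, 0.986, 0.001]
wrist_force: [0.6, -0.5, 0.5]
opening: 0.606
time_s: 11.17
eef_pos: [0.4104, 0.2576, 0.0106]
eef_rot: [0.002, 0.165, 0.986, 0.001]
wrist_force: [-0.1, -0.5, -1.0]
opening: 0.228
```

```bash
python3 -m handwheel '[{"travel":[0,0,0],"dr":[0,0,0]},{"travel":[0,0,0],"dr":[0,0,0]}]' -1; python3 - <<'E'
from h import *
import pickle;c=pickle.load(open("w4.pkl","rb"))
for p in((228,298),(397,298),(312,222)):print(plane(c,*p,.006).round(4))
for p in((277,330),(364,330)):print("head",plane(c,*p,.05).round(4))
for p in((305,280),(340,280)):print("junction",plane(c,*p,.049).round(4))
print("junction near head",plane(c,321,277,.049), plane(c,321,303,.038))
E
```

```text
time_s: 11.33
eef_pos: [0.4104, 0.2576, 0.0107]
eef_rot: [0.002, 0.165, 0.986, 0.001]
wrist_force: [1.6, 1.3, -3.0]
opening: 0.222
[0.4429 0.1875 0.006 ]
[0.4753 0.2808 0.006 ]
[0.4144 0.2497 0.006 ]
head [0.4434 0.2237 0.05  ]
head [0.4564 0.261  0.05  ]
junction [0.4241 0.2442 0.049 ]
junction [0.4291 0.2586 0.049 ]
junction near head [0.42502514 0.251241   0.049     ] [0.44404335 0.24463902 0.038     ]
```

```bash
python3 -m handwheel '[{"travel":[0,0,-0.1],"dr":[0,0,0]},{"travel":[0,0,-0.2],"dr":[0,0,0]},{"travel":[0,0,-0.25],"dr":[0,0,0]},{"travel":[0,0,-0.25],"dr":[0,0,0]},{"travel":[0,0,-0.25],"dr":[0,0,-0.2]},{"travel":[0,0,-0.25],"dr":[0,0,-0.2]},{"travel":[0,0,0],"dr":[0,0,-0.2]},{"travel":[0,0,0],"dr":[0,0,0]}]' -1
python3 -m handwheel '[{"travel":[-0.18,-0.166,0],"dr":[0,0,0]},{"travel":[-0.18,-0.166,0],"dr":[0,0,0]},{"travel":[-0.18,-0.166,0],"dr":[0,0,0]},{"travel":[-0.18,-0.166,0],"dr":[0,0,0]},{"travel":[-0.18,-0.166,0],"dr":[0,0,0]},{"travel":[-0.18,-0.166,0],"dr":[0,0,0]},{"travel":[0,0,0],"dr":[0,0,0]},{"travel":[0,0,0],"dr":[0,0,0]}]' -1
```

```text
time_s: 12.0
eef_pos: [0.404, 0.2556, 0.2097]
eef_rot: [-0.005, 0.002, 1.0, -0.001]
wrist_force: [-0.3, 0.2, -3.4]
opening: 0.224
time_s: 12.67
eef_pos: [0.5641, 0.0987, 0.1977]
eef_rot: [-0.013, 0.013, 1.0, -0.001]
wrist_force: [-0.8, -0.1, -3.3]
opening: 0.226
```

```bash
python3 -m handwheel '[{"travel":[-0.11,-0.063,0],"dr":[0,-0.045,0]},{"travel":[-0.11,-0.063,0],"dr":[0,0,0]},{"travel":[0,0,0],"dr":[0,0,0]},{"travel":[0,0,0],"dr":[0,0,0]}]' -1
cat > chk.py <<'E'
from h import *
import sys
from scipy.spatial.transform import Rotation as T
o=ctrl.get_obs();im,c=snap("wrist","pics/%s.png"%sys.argv[1])
w=o["eef_rot"];M=T.from_quat([w[1],w[2],w[3],w[0]]).as_matrix();e=o["eef_pos"]
h=cv2.cvtColor(im,cv2.COLOR_RGB2HSV);m=cv2.inRange(h,(15,60,80),(35,255,255));k,l,s,ce=cv2.connectedComponentsWithStats(m)
i=1+np.argmax(s[1:,4]);print(s[i],e.round(4),M[:,2].round(3))
zt=e[2]+.038
for v in range(s[i,1]+5,s[i,1]+s[i,3]-5,max(20,s[i,3]//7)):
    u=np.where(l[v]==i)[0];P=plane(c,(u[0]+u[-1])/2,v,zt);print(v,u[0],u[-1],(M.T@(P-e)*1000).round(1))
E
python3 chk.py w5
```

```text
time_s: 13.0
eef_pos: [0.5951, 0.0787, 0.1917]
eef_rot: [-0.004, 0.016, 1.0, -0.001]
wrist_force: [0.2, -0.6, -3.9]
opening: 0.228
[  143     0   262   364 24374] [0.5951 0.0787 0.1917] [-0.008 -0.002 -1.   ]
5 290 361 [ 95.    0.2 -37.3]
57 290 359 [ 81.5  -0.1 -37.4]
109 291 357 [ 67.1  -0.2 -37.5]
161 257 356 [ 51.6  -5.6 -37.6]
213 291 355 [ 34.8  -0.5 -37.7]
265 293 353 [ 16.5  -0.5 -37.9]
317 295 349 [ -3.6  -0.9 -38. ]
```

```bash
python3 -m handwheel '[{"travel":[0,0,0.12],"dr":[0,-0.015,0]},{"travel":[0,0,0.08],"dr":[0,0,0]},{"travel":[0,0,0],"dr":[0,0,0]}]' -1; python3 -m handwheel '[{"travel":[0,0,0.05],"dr":[0,0,0]},{"travel":[0,0,0.05],"dr":[0,0,0]}]' -1;python3 -m handwheel '[{"travel":[0,0,0.05],"dr":[0,0,0]}]' -1;python3 -m handwheel '[{"travel":[0,0,0.05],"dr":[0,0,0]}]' -1
```

```text
time_s: 13.3
eef_pos: [0.594, 0.0805, 0.161]
eef_rot: [0.001, 0.016, 1.0, -0.001]
wrist_force: [-0.5, -0.7, -2.3]
opening: 0.229
time_s: 13.47
eef_pos: [0.5939, 0.0814, 0.1467]
eef_rot: [0.001, 0.015, 1.0, -0.001]
wrist_force: [-4.6, -1.3, 3.3]
opening: 0.223
time_s: 13.55
eef_pos: [0.5941, 0.0814, 0.1397]
eef_rot: [0.002, 0.015, 1.0, -0.001]
wrist_force: [-5.3, -2.9, 5.0]
opening: 0.228
time_s: 13.63
eef_pos: [0.594, 0.0813, 0.1329]
eef_rot: [0.002, 0.015, 1.0, -0.002]
wrist_force: [-13.9, -4.7, 20.7]
opening: 0.226
```

```bash
python3 -m handwheel '[{"travel":[0,0,0.04],"dr":[0,0,0]},{"travel":[0,0,0.04],"dr":[0,0,0]}]' -1; python3 chk.py w6;  python3 -m handwheel '[{"travel":[0,0,-0.1],"dr":[0,0,0]},{"travel":[0,0,-0.15],"dr":[0,0,0]},{"travel":[0,0,0],"dr":[0,0,0]}]' -1; python3 chk.py w7
```

```text
time_s: 13.8
eef_pos: [0.5929, 0.0809, 0.1244]
eef_rot: [0.001, 0.014, 1.0, -0.003]
wrist_force: [-14.2, 0.2, 15.6]
opening: 0.227
[    0     0   379   363 29045] [0.5929 0.0809 0.1244] [ 0.001 -0.005 -1.   ]
5 292 351 [ 94.9  -0.9 -38.1]
56 291 353 [ 81.7  -0.8 -38.1]
107 291 353 [ 67.7  -0.8 -38.1]
158 291 351 [ 52.6  -1.1 -38.1]
209 45 368 [ 36.2 -37.7 -37.8]
260 292 352 [ 18.4  -0.9 -38. ]
311 295 349 [ -1.2  -0.9 -38. ]
time_s: 14.1
eef_pos: [0.5923, 0.0812, 0.1611]
eef_rot: [0.0, 0.015, 1.0, -0.003]
wrist_force: [1.5, -0.2, -1.7]
opening: 0.225
[   34     0   384   363 25354] [0.5923 0.0812 0.1611] [ 0.    -0.005 -1.   ]
5 291 351 [ 94.9  -1.1 -38. ]
56 291 352 [ 81.7  -0.9 -38. ]
107 291 351 [ 67.7  -1.1 -38. ]
158 291 352 [ 52.6  -1.  -38. ]
209 117 352 [ 36.2 -28.7 -37.9]
260 292 352 [ 18.4  -0.9 -38. ]
311 295 349 [ -1.2  -0.9 -38. ]
```

```bash
cat > pitch.py <<'E'
from h import *
import sys
from scipy.spatial.transform import Rotation as T
o=ctrl.get_obs();im,c=snap("wrist","pics/%s.png"%sys.argv[1])
w=o["eef_rot"];M=T.from_quat([w[1],w[2],w[3],w[0]]).as_matrix();e=o["eef_pos"];print(e.round(4),M[:,2].round(3),o["wrist_force"].round(1))
h=cv2.cvtColor(im,cv2.COLOR_RGB2HSV);m=cv2.inRange(h,(15,60,80),(35,255,255))
Q=[]
for v in range(3,150,6):
    u=322
    if not m[v,u]:continue
    a=u;b=u
    while m[v,a-1]:a-=1
    while m[v,b+1]:b+=1
    if b-a>85: continue
    O,r1=ray(c,a-.5,v);_,r2=ray(c,b+.5,v);s=.020/np.linalg.norm(r2-r1);Q.append(M.T@(O+s*(r1+r2)/2-e)*1000)
Q=np.array(Q);Q=Q[np.abs(Q[:,2]-np.median(Q[:,2]))<15];p=np.polyfit(Q[:,0],Q[:,2],1);print(len(Q),Q[::6].round(1).tolist(),"pitch deg (+ = end down)",np.degrees(np.arctan(p[0])),"z at x=0",p[1])
E
python3 pitch.py w8
```

```text
[0.5911 0.0813 0.1587] [-0.003 -0.005 -1.   ] [-0.5  0.1 -3.3]
25 [[101.3, -1.1, -12.7], [88.3, -1.1, -23.8], [77.3, -1.0, -24.9], [66.1, -1.1, -26.0], [54.9, -1.0, -31.0]] pitch deg (+ = end down) 14.002929320948413 z at x=0 -43.88563892193685
```

```bash
python3 -m handwheel '[{"travel":[0,0,0],"dr":[0,0.217,0]},{"travel":[0,0,0],"dr":[0,0.217,0]},{"travel":[0,0,0],"dr":[0,0,0]},{"travel":[0,0,0],"dr":[0,0,0]}]' -1; python3 pitch.py w9
```

```text
time_s: 14.53
eef_pos: [0.5827, 0.0821, 0.1463]
eef_rot: [-0.127, 0.014, 0.992, -0.0]
wrist_force: [-0.2, 0.7, -4.0]
opening: 0.23
[0.5827 0.0821 0.1463] [-0.253  0.003 -0.968] [-0.2  0.7 -4. ]
24 [[99.6, -0.5, -20.8], [86.1, 0.3, -40.1], [75.8, -1.1, -23.3], [64.4, -1.1, -26.4]] pitch deg (+ = end down) 4.627460859524854 z at x=0 -32.01792998521828
```

```bash
python3 -m handwheel '[{"travel":[-0.032,0,-0.008],"dr":[0,0,0]},{"travel":[-0.01,0,0.039],"dr":[0,0,0]}]' -1; python3 -m handwheel '[{"travel":[-0.007,0,0.026],"dr":[0,0,0]}]' -1; python3 -m handwheel '[{"travel":[-0.007,0,0.026],"dr":[0,0,0]}]' -1
```

```text
time_s: 14.75
eef_pos: [0.5872, 0.082, 0.1397]
eef_rot: [-0.126, 0.014, 0.992, -0.0]
wrist_force: [-0.0, 0.1, -2.3]
opening: 0.226
time_s: 14.83
eef_pos: [0.5864, 0.082, 0.1367]
eef_rot: [-0.126, 0.014, 0.992, -0.001]
wrist_force: [-14.1, -0.7, 15.7]
opening: 0.223
time_s: 14.92
eef_pos: [0.586, 0.0821, 0.1349]
eef_rot: [-0.125, 0.014, 0.992, -0.001]
wrist_force: [-7.5, 2.0, 11.0]
opening: 0.227
```

```bash
python3 -m handwheel '[{"travel":[0.025,0,-0.1],"dr":[0,0,0]},{"travel":[0.025,0,-0.1],"dr":[0,0,0]},{"travel":[0.02,-0.14,0],"dr":[0,0,0]},{"travel":[0.02,-0.14,0],"dr":[0,0,0]},{"travel":[0,-0.14,0],"dr":[0,0,0]},{"travel":[0,0,0],"dr":[0,0,0]},{"travel":[0,0,0],"dr":[0,0,0]}]' -1; python3 pitch.py w10
```

```text
time_s: 15.5
eef_pos: [0.5786, 0.0188, 0.175]
eef_rot: [-0.117, 0.012, 0.993, -0.002]
wrist_force: [0.2, 0.2, -2.6]
opening: 0.225
[0.5786 0.0188 0.175 ] [-0.233 -0.    -0.973] [ 0.2  0.2 -2.6]
24 [[99.1, -0.9, -15.2], [87.2, -1.1, -20.2], [75.8, -1.1, -23.3], [64.3, -1.0, -24.4]] pitch deg (+ = end down) 14.959643297749512 z at x=0 -43.47165196309501
```

```bash
python3 -m handwheel '[{"travel":[-0.035,0.02,0.06],"dr":[0,0,0]},{"travel":[-0.012,0,0.05],"dr":[0,0,0]},{"travel":[-0.012,0,0.05],"dr":[0,0,0]}]' -1; python3 -m handwheel '[{"travel":[-0.01,0,0.04],"dr":[0,0,0]}]' -1; python3 -m handwheel '[{"travel":[-0.01,0,0.035],"dr":[0,0,0]}]' -1
```

```text
time_s: 15.8
eef_pos: [0.5837, 0.023, 0.1505]
eef_rot: [-0.114, 0.012, 0.993, -0.002]
wrist_force: [0.3, -0.9, -3.3]
opening: 0.227
time_s: 15.88
eef_pos: [0.5835, 0.0232, 0.1434]
eef_rot: [-0.114, 0.012, 0.993, -0.002]
wrist_force: [-3.3, -3.6, 5.3]
opening: 0.222
time_s: 15.97
eef_pos: [0.5835, 0.0232, 0.1375]
eef_rot: [-0.115, 0.011, 0.993, -0.003]
wrist_force: [-3.7, -2.1, 4.8]
opening: 0.222
```

Driving pin B against about 8 N; I'll continue to the collar.

```bash
python3 -m handwheel '[{"travel":[-0.007,0,0.026],"dr":[0,0,0]}]' -1; python3 -m handwheel '[{"travel":[-0.006,0,0.022],"dr":[0,0,0]}]' -1; python3 -m handwheel '[{"travel":[-0.006,0,0.022],"dr":[0,0,0]}]' -1
```

```text
time_s: 16.05
eef_pos: [0.5833, 0.0232, 0.1331]
eef_rot: [-0.116, 0.011, 0.993, -0.003]
wrist_force: [-12.1, -2.3, 17.0]
opening: 0.228
time_s: 16.13
eef_pos: [0.5827, 0.0231, 0.1308]
eef_rot: [-0.117, 0.011, 0.993, -0.003]
wrist_force: [-13.1, -1.4, 20.0]
opening: 0.228
time_s: 16.22
eef_pos: [0.5826, 0.023, 0.1299]
eef_rot: [-0.117, 0.011, 0.993, -0.004]
wrist_force: [-13.7, -1.9, 29.8]
opening: 0.23
```

```bash
python3 -m handwheel '[{"travel":[0.035,0,-0.145],"dr":[0,0,0]},{"travel":[0.035,0,-0.145],"dr":[0,0,0]},{"travel":[0.035,0,-0.145],"dr":[0,0,0]},{"travel":[0.035,0,-0.145],"dr":[0,0,0]},{"travel":[0,0,0],"dr":[0,0,0]},{"travel":[0,0,0],"dr":[0,0,0]}]' -1; python3 pitch.py w11; python3 -m handwheel '[{"travel":[0.14,0.195,0.034],"dr":[0,0,0]},{"travel":[0.14,0.195,0.034],"dr":[0,0,0]},{"travel":[0.14,0.195,0.034],"dr":[0,0,0]},{"travel":[0.14,0.195,0.034],"dr":[0,0,0]},{"travel":[0.14,0.195,0.034],"dr":[0,0,0]},{"travel":[0.14,0.195,0.034],"dr":[0,0,0]},{"travel":[0.14,0.195,0.034],"dr":[0,0,0]},{"travel":[0,0,0],"dr":[0,0,0]},{"travel":[0,0,0],"dr":[0,0,0]}]' -1; python3 pitch.py w12
```

```text
time_s: 16.72
eef_pos: [0.5807, 0.0267, 0.2164]
eef_rot: [-0.12, 0.01, 0.993, -0.002]
wrist_force: [-0.0, 1.0, -4.1]
opening: 0.226
[0.5807 0.0267 0.2164] [-0.239 -0.001 -0.971] [-0.   1.  -4.1]
23 [[98.0, -0.9, -11.3], [86.0, -0.9, -14.4], [73.7, -2.0, -31.2], [62.0, -1.0, -20.9]] pitch deg (+ = end down) 17.653948009339803 z at x=0 -42.44984773995955
time_s: 17.52
eef_pos: [0.4197, 0.2407, 0.1964]
eef_rot: [-0.132, 0.012, 0.991, -0.002]
wrist_force: [0.4, 0.7, -4.3]
opening: 0.226
[0.4197 0.2407 0.1964] [-0.262 -0.001 -0.965] [ 0.4  0.7 -4.3]
23 [[98.0, -0.9, -11.3], [86.0, -0.9, -14.4], [73.9, -0.8, -19.7], [62.2, -0.8, -22.9]] pitch deg (+ = end down) 18.387800792279222 z at x=0 -43.563281757705575
```

```bash
sed -e 's#im,c=snap("wrist","pics/%s.png"%sys.argv\[1\])#c=viewer.get_calibration("wrist");im=cv2.cvtColor(cv2.imread("pics/%s.png"%sys.argv[1]),cv2.COLOR_BGR2RGB)#' pitch.py > pf.py; for k in w5 w8 w10 w12; do python3 pf.py $k | tail -1; done
```

```text
25 [[96.4, 0.1, -34.6], [86.5, 0.1, -37.1], [76.9, -0.2, -36.7], [66.7, -0.2, -36.4], [56.1, -0.4, -37.7]] pitch deg (+ = end down) 2.083095410512506 z at x=0 -39.325994275146634
25 [[101.5, -1.1, -12.5], [88.5, -1.1, -23.7], [77.6, -1.0, -24.7], [66.3, -1.1, -25.8], [55.2, -1.0, -30.8]] pitch deg (+ = end down) 13.998785775501835 z at x=0 -43.76455171557929
24 [[99.1, -0.9, -15.2], [87.2, -1.1, -20.2], [75.8, -1.1, -23.3], [64.3, -1.0, -24.4]] pitch deg (+ = end down) 14.960980048828599 z at x=0 -43.47562549624807
23 [[98.0, -0.9, -11.3], [86.0, -0.9, -14.4], [74.0, -0.8, -19.7], [62.2, -0.8, -22.9]] pitch deg (+ = end down) 18.38596945863648 z at x=0 -43.56635016206308
```

```bash
python3 -m handwheel '[{"travel":[-0.03,-0.01,0.2],"dr":[0,0,0]},{"travel":[-0.03,-0.01,0.2],"dr":[0,0,0]},{"travel":[-0.03,-0.01,0.2],"dr":[0,0,0]},{"travel":[-0.03,-0.01,0.2],"dr":[0,0,0]},{"travel":[-0.03,0,0.1],"dr":[0,0,0]},{"travel":[0,0,0],"dr":[0,0,0]},{"travel":[0,0,0],"dr":[0,0,0]}]' -1; python3 - <<'E'
from h import *
print(ctrl.get_obs()["eef_rot"]); 
a,c=snap("side","pics/d5.png");b,c2=snap("scene","pics/s5.png")
# wrist view: coaster grey mask -> circle on z=.006
o=ctrl.get_obs();w,cw=snap("wrist","pics/w13.png");h=cv2.cvtColor(w,cv2.COLOR_RGB2HSV)
for n,im,cc in(("side",a,c),("scene",b,c2)):
    x,y=map(int,proj(cc,[.46,.233,.03]));p=im[y-25:y+25,x-30:x+30]
    print(n,x,y);dk=(p.max(2)<45);k,l,s,ce=cv2.connectedComponentsWithStats(dk.astype(np.uint8));[print(s[i],ce[i]+[x-30,y-25]) for i in range(1,k) if s[i,4]>30]
E
```

```text
time_s: 18.15
eef_pos: [0.4087, 0.2287, 0.0511]
eef_rot: [-0.133, 0.016, 0.991, -0.002]
wrist_force: [-0.5, 0.2, -2.8]
opening: 0.229
[-0.13253812  0.01595355  0.99104772 -0.00188496]
side 300 186
[  7   0  32  29 380] [291.01052632 176.12631579]
[ 26   0  14  14 126] [301.74603175 166.55555556]
scene 361 208
```

```bash
python3 -m handwheel '[{"travel":[0.01,0.045,0.07],"dr":[0,0,0]},{"travel":[0,0,0.07],"dr":[0,0,0]},{"travel":[0,0,0.05],"dr":[0,0,0]},{"travel":[0,0,0],"dr":[0,0,0]}]' -1; python3 -m handwheel '[{"travel":[-0.005,0,0.02],"dr":[0,0,0]},{"travel":[-0.005,0,0.02],"dr":[0,0,0]}]' -1; 
```

```text
time_s: 18.63
eef_pos: [0.405, 0.2381, 0.0272]
eef_rot: [-0.126, 0.016, 0.992, -0.0]
wrist_force: [-0.7, 0.3, -2.1]
opening: 0.226
time_s: 18.8
eef_pos: [0.4049, 0.2385, 0.0208]
eef_rot: [-0.126, 0.015, 0.992, -0.0]
wrist_force: [0.4, 0.4, -2.9]
opening: 0.228
```

```bash
python3 -m handwheel '[{"travel":[0.0,0,0.02],"dr":[0,0,0]},{"travel":[-0.005,0,0.02],"dr":[0,0,0]}]' -1; python3 -m handwheel '[{"travel":[-0.005,0,0.015],"dr":[0,0,0]},{"travel":[-0.005,0,0.015],"dr":[0,0,0]}]' -1;python3 -m handwheel '[{"travel":[-0.003,0,0.015],"dr":[0,0,0]}]' -1
```

```text
time_s: 18.97
eef_pos: [0.4043, 0.2386, 0.0144]
eef_rot: [-0.125, 0.015, 0.992, -0.0]
wrist_force: [1.2, 0.4, -2.5]
opening: 0.227
time_s: 19.13
eef_pos: [0.4047, 0.2385, 0.0091]
eef_rot: [-0.125, 0.015, 0.992, -0.0]
wrist_force: [1.0, -0.2, -2.5]
opening: 0.226
time_s: 19.22
eef_pos: [0.4044, 0.2386, 0.0079]
eef_rot: [-0.126, 0.015, 0.992, -0.0]
wrist_force: [-10.5, -2.3, 36.9]
opening: 0.222
```

```bash
python3 -m handwheel '[{"travel":[0,0,0],"dr":[0,0,0]},{"travel":[0,0,0],"dr":[0,0,0]}]' -1; python3 pitch.py w14; python3 -m handwheel '[{"travel":[0,0,0],"dr":[0,0,0]},{"travel":[0,0,0],"dr":[0,0,0]},{"travel":[0,0,0],"dr":[0,0,0]},{"travel":[0,0,0],"dr":[0,0,0]},{"travel":[0,0,0],"dr":[0,0,0]},{"travel":[0,0,0],"dr":[0,0,0]}]' 1; python3 pitch.py w15
```

```text
time_s: 19.38
eef_pos: [0.4052, 0.2387, 0.0089]
eef_rot: [-0.126, 0.015, 0.992, -0.0]
wrist_force: [-0.1, 1.0, -3.8]
opening: 0.224
[0.4052 0.2387 0.0089] [-0.249  0.004 -0.968] [-0.1  1.  -3.8]
23 [[98.0, -0.9, -11.3], [86.0, -0.9, -14.4], [73.9, -0.8, -19.8], [62.2, -0.8, -23.0]] pitch deg (+ = end down) 18.382175136026984 z at x=0 -43.4890893566765
time_s: 19.93
eef_pos: [0.4067, 0.2389, 0.0093]
eef_rot: [-0.124, 0.015, 0.992, 0.0]
wrist_force: [0.5, 0.2, -0.4]
opening: 0.997
[0.4067 0.2389 0.0093] [-0.247  0.004 -0.969] [ 0.5  0.2 -0.4]
24 [[99.5, -1.4, -13.0], [87.7, -1.4, -16.1], [75.8, -1.3, -21.3], [64.1, -1.1, -22.4]] pitch deg (+ = end down) 15.723987598089819 z at x=0 -41.84078284458764
```

```bash
python3 -m handwheel '[{"travel":[0.1,0,0],"dr":[0,0,0]},{"travel":[0.1,0,0],"dr":[0,0,0]},{"travel":[0.1,0,0],"dr":[0,0,0]},{"travel":[0.05,0,-0.2],"dr":[0,0,0]},{"travel":[0.06,0,-0.25],"dr":[0,0,0]},{"travel":[0.06,0,-0.25],"dr":[0,0,0]},{"travel":[0.06,0,-0.25],"dr":[0,0,0]},{"travel":[0.06,0,-0.25],"dr":[0,-0.16,0]},{"travel":[0,0,-0.25],"dr":[0,-0.16,0]},{"travel":[0,0,-0.2],"dr":[0,-0.157,0]},{"travel":[0,0,0],"dr":[0,0,0]},{"travel":[0,0,0],"dr":[0,0,0]}]' 1; python3 mal.py w16; python3 - <<'E'
from h import *
import pickle;c=pickle.load(open("w16.pkl","rb"));im=cv2.imread("pics/w16.png")
u,v=map(int,proj(c,[.46,.234,.006]));print(u,v)
p=im[max(0,v-70):v+70,max(0,u-70):u+70];h=cv2.cvtColor(p,cv2.COLOR_BGR2HSV);off=[max(0,u-70),max(0,v-70)]
for n,m in(("grey",cv2.inRange(h,(0,0,75),(180,70,255))),("dark",cv2.inRange(h,(0,0,0),(180,150,55)))):
    k,l,s,ce=cv2.connectedComponentsWithStats(m)
    for i in range(1,k):
        if s[i,4]>100:
            a=s[i];print(n,(a[:2]+off).tolist(),a[2:].tolist(),ce[i]+off,plane(c,*(ce[i]+off),.006 if n=="grey" else .07).round(3))
            ct,_=cv2.findContours((l==i).astype(np.uint8),0,1);hl=cv2.convexHull(ct[0]);
            if len(hl)>5:(e)=cv2.fitEllipse(hl);print(" ell",e,plane(c,e[0][0]+off[0],e[0][1]+off[1],.006))
E
```

```text
time_s: 20.98
eef_pos: [0.3711, 0.2401, 0.2849]
eef_rot: [0.004, 0.016, 1.0, -0.001]
wrist_force: [0.7, -0.3, -0.4]
opening: 0.999
[0.3711 0.2401 0.2849]
[[-0.999  0.032  0.009]
 [ 0.032  0.999 -0.003]
 [-0.009 -0.003 -1.   ]]
comp [366, 0, 35, 34, 616] [[0.213, 0.286], [0.205, 0.301], [0.237, 0.323], [0.245, 0.309]]
comp [525, 0, 11, 89, 95] [[0.3, 0.454], [0.217, 0.454], [0.217, 0.455], [0.3, 0.455]]
comp [522, 0, 63, 124, 2896] [[0.216, 0.441], [0.217, 0.503], [0.338, 0.524], [0.336, 0.455]]
comp [312, 102, 21, 118, 2347] [[0.308, 0.23], [0.309, 0.251], [0.439, 0.248], [0.439, 0.225]]
comp [204, 160, 28, 47, 624] [[0.371, 0.104], [0.362, 0.126], [0.412, 0.143], [0.422, 0.121]]
comp [53, 225, 34, 40, 507] [[0.449, -0.095], [0.435, -0.075], [0.478, -0.047], [0.493, -0.066]]
comp [443, 234, 150, 38, 4041] [[0.476, 0.378], [0.466, 0.555], [0.505, 0.566], [0.516, 0.384]]
320 222
grey [282, 188] [32, 70, 1399] [298.00285919 220.24446033] [0.456 0.205 0.006]
 ell ((53.527530670166016, 70.51367950439453), (41.56460952758789, 68.11532592773438), 178.92616271972656) [0.45907272 0.21186125 0.006     ]
grey [334, 192] [25, 63, 870] [346.37126437 220.96551724] [0.459 0.267 0.006]
 ell ((91.53694915771484, 70.84835815429688), (31.301666259765625, 60.511104583740234), 0.7127177715301514) [0.46109996 0.26089804 0.006     ]
```

```bash
python3 -m handwheel '[{"travel":[-0.18,-0.2,0],"dr":[0,0,0.137]},{"travel":[-0.18,-0.2,0],"dr":[0,0,0]},{"travel":[-0.18,-0.2,0],"dr":[0,0,0]},{"travel":[-0.18,-0.2,0],"dr":[0,0,0]},{"travel":[-0.18,-0.2,0],"dr":[0,0,0]},{"travel":[-0.18,-0.2,0],"dr":[0,0,0]},{"travel":[-0.18,-0.2,0],"dr":[0,0,0]},{"travel":[-0.18,-0.2,0],"dr":[0,0,0]},{"travel":[-0.18,-0.2,0],"dr":[0,0,0]},{"travel":[0,0,0],"dr":[0,0,0]},{"travel":[0,0,0],"dr":[0,0,0]}]' 1
```

```text
time_s: 21.95
eef_pos: [0.5878, -0.0638, 0.2584]
eef_rot: [-0.018, 0.051, 0.999, 0.004]
wrist_force: [0.1, -1.0, -0.5]
opening: 1.001
```

```bash
python3 -m handwheel '[{"travel":[-0.18,-0.02,0],"dr":[0.019,-0.068,0]},{"travel":[-0.17,-0.02,0],"dr":[0,0,0]},{"travel":[0,0,0],"dr":[0,0,0]},{"travel":[0,0,0],"dr":[0,0,0]}]' 1; python3 - <<'E'
from h import *
im,c=snap("wrist","pics/w17.png");o=ctrl.get_obs();print(o["eef_pos"])
import pickle
g=cv2.cvtColor(im,cv2.COLOR_RGB2GRAY)
def blob(im,c,n,X):
    u,v=map(int,proj(c,[X[0],X[1],.130]));g=cv2.cvtColor(im,cv2.COLOR_RGB2GRAY);p=g[v-22:v+22,u-28:u+28]
    print(n,"proj .13",np.round(proj(c,[*X,.130])),".12",np.round(proj(c,[*X,.12])),".152",np.round(proj(c,[*X,.152])))
    print("\n".join(" ".join("%3d"%x for x in r[::3]) for r in p[::3]))
for n,X in(("A",(.649,.080)),("B",(.643,.0205))):blob(im,c,n,X)
# fin grey blob
u,v=map(int,proj(c,[.632,-.072,.189]));print(u,v);p=g[max(0,v-24):v+24,u-24:u+24];print("\n".join(" ".join("%3d"%x for x in r[::3]) for r in p[::3]))
E
```

```text
time_s: 22.28
eef_pos: [0.6371, -0.0751, 0.2466]
eef_rot: [-0.008, 0.052, 0.999, 0.001]
wrist_force: [0.2, 0.0, 0.6]
opening: 1.001
[ 0.63671306 -0.07504928  0.24624958]
A proj .13 [523. 188.] .12 [516. 185.] .152 [539. 195.]
133 132 133 133 132 133 134 133 134 152 204 212 212 212 212 213 213 212 212
133 132 134 133 134 134 134 134 137 166 211 212 212 212 212 212 212 212 213
133 133 133 134 133 134 134 135 162 210 212 212 213 212 212 212 212 212 213
134 134 133 134 134 134 135 140 203 212 212 211 207 212 212 213 213 212 212
134 134 134 135 134 135 136 177 184 170 145 151 142 190 212 212 212 212 212
135 134 134 135 135 136 138 159  94  87  92 104 119 141 175 212 212 212 212
135 135 135 135 135 138 144  86  85 105 129 132 133 133 136 196 212 212 212
136 135 135 136 137 183  98  86 110 133 135 144 150 139 133 148 207 212 212
135 135 136 139 175 170  89  93 131 134 162 181 182 176 140 134 199 213 212
141 140 153 177 211 162  90 114 133 143 179 182 181 181 148 134 193 212 212
207 207 210 212 212 177  92 117 133 149 180 181 180 178 141 138 204 212 212
212 213 212 212 212 205 123 112 133 13
[... 1793 characters left out ...]
 139 136 127 127  78  78  79  79  78  75  76  77 100 116  88
140 140 139 138 132  78  80  80  80  81  76  75  79  92 133 131
140 139 139 139 131  80 120 123 120 110  76  76  79  92 134 135
140 139 139 139 131  80 113 115 111  96  77  78  81 101 135 135
140 139 139 138 132  81  82  81  83  82  77  79  83 129 136 136
140 139 139 139 132  81  83  82  82  83  80  80  85 130 136 135
140 139 139 139 133  94 101 112 119 116 105  84  84 130 136 135
140 140 139 139 131 123 141 139 136 130 109 111 120 134 136 135
140 139 139 140 129 124 142 140 135 129 111 125 137 136 136 136
140 140 140 140 130 124 141 139 135 130 112 126 137 137 136 136
140 140 141 140 130 125 141 138 134 129 111 130 138 137 137 137
```

Both pins show as concentric discs level with their collar rings, so they are flush. Next I'll close the cover.

```bash
python3 -m handwheel '[{"travel":[0,0,0.13],"dr":[0,-0.028,0]},{"travel":[0,0,0.13],"dr":[0,0,0]},{"travel":[0,0,0.13],"dr":[0,0,0]},{"travel":[0,0,0.09],"dr":[0,0,0]},{"travel":[0,0,0],"dr":[0,0,0]}]' 1
```

```text
time_s: 22.75
eef_pos: [0.6321, -0.0708, 0.1715]
eef_rot: [-0.002, 0.051, 0.999, 0.001]
wrist_force: [-1.1, -0.3, 0.2]
opening: 1.003
```

```bash
python3 -m handwheel '[{"travel":[0,0,0],"dr":[0,0,0]},{"travel":[0,0,0],"dr":[0,0,0]},{"travel":[0,0,0],"dr":[0,0,0]},{"travel":[0,0,0],"dr":[0,0,0]},{"travel":[0,0,0],"dr":[0,0,0]},{"travel":[0,0,0],"dr":[0,0,0]},{"travel":[0,0,0],"dr":[0,0,0]}]' -1; python3 -m handwheel '[{"travel":[0,0.11,0],"dr":[0,0,0]},{"travel":[0,0.11,0],"dr":[0,0,0]},{"travel":[0,0.11,0],"dr":[0,0,0]},{"travel":[0,0.11,0],"dr":[0,0,0]},{"travel":[0,0.11,0],"dr":[0,0,0]},{"travel":[0,0.11,0],"dr":[0,0,0]},{"travel":[0,0.11,0],"dr":[0,0,0]},{"travel":[0,0,0],"dr":[0,0,0]}]' -1
```

```text
time_s: 23.33
eef_pos: [0.6318, -0.0694, 0.1761]
eef_rot: [-0.001, 0.05, 0.999, 0.001]
wrist_force: [0.4, 1.1, -3.9]
opening: 0.118
time_s: 24.0
eef_pos: [0.6444, 0.0435, 0.176]
eef_rot: [-0.0, 0.053, 0.999, -0.002]
wrist_force: [-0.2, 1.8, -1.3]
opening: 0.121
```

```bash
python3 -m handwheel '[{"travel":[0,0.06,0],"dr":[0,0,0]},{"travel":[0,0.04,0],"dr":[0,0,0]}]' -1; python3 -m handwheel '[{"travel":[0,0.03,0],"dr":[0,0,0]},{"travel":[0,0.02,0],"dr":[0,0,0]}]' -1
```

```text
time_s: 24.17
eef_pos: [0.6458, 0.0563, 0.176]
eef_rot: [-0.001, 0.053, 0.999, -0.004]
wrist_force: [-3.8, -21.2, 0.1]
opening: 0.12
time_s: 24.33
eef_pos: [0.6458, 0.056, 0.176]
eef_rot: [-0.002, 0.055, 0.998, -0.011]
wrist_force: [-3.4, -6.9, 1.0]
opening: 0.117
```

```bash
python3 -m handwheel '[{"travel":[0,0,0],"dr":[0,0,0]},{"travel":[0,0,0],"dr":[0,0,0]},{"travel":[0,0,0],"dr":[0,0,0]},{"travel":[0,0,0],"dr":[0,0,0]},{"travel":[0,0,-0.2],"dr":[0,0,0]},{"travel":[0,0,-0.25],"dr":[0,0,0]},{"travel":[0,0,-0.25],"dr":[0,0,0]},{"travel":[0.1,0,-0.25],"dr":[0,0,0]},{"travel":[0.2,0,-0.1],"dr":[0,0,0]},{"travel":[0.2,0,0],"dr":[0,0,0]},{"travel":[0,0,0],"dr":[0,0,0]},{"travel":[0,0,0],"dr":[0,0,0]}]' 1
python3 mal.py w18; python3 - <<'E'
from h import *
import pickle;c=pickle.load(open("w18.pkl","rb"));im=cv2.imread("pics/w18.png");g=cv2.cvtColor(im,cv2.COLOR_BGR2GRAY)
o=np.array([660.3,6.2]);a=-.1037;R=np.array([[np.cos(a),-np.sin(a)],[np.sin(a),np.cos(a)]])
def W(x,y,z):p=R@np.array([x,y])+o;return [p[0]/1000,p[1]/1000,z]
# scan along organiser y at x=0, z=.16 for cover ends
print([(y,int(g[int(v),int(u)])) for y in range(-40,125,4) for u,v in [proj(c,W(5,y,.16))] if 0<=v<400])
E
```

```text
time_s: 25.33
eef_pos: [0.5695, 0.0681, 0.341]
eef_rot: [-0.002, 0.055, 0.998, -0.009]
wrist_force: [0.3, -0.3, 0.2]
opening: 1.0
[0.5695 0.0681 0.341 ]
[[-0.994  0.11  -0.006]
 [ 0.11   0.994 -0.018]
 [ 0.004 -0.019 -1.   ]]
comp [331, 0, 26, 42, 509] [[0.395, 0.09], [0.393, 0.113], [0.439, 0.117], [0.44, 0.094]]
comp [448, 0, 23, 31, 627] [[0.409, 0.223], [0.411, 0.247], [0.443, 0.247], [0.44, 0.222]]
comp [608, 47, 32, 29, 782] [[0.482, 0.405], [0.48, 0.446], [0.508, 0.453], [0.51, 0.412]]
comp [176, 79, 33, 42, 525] [[0.468, -0.114], [0.457, -0.095], [0.502, -0.066], [0.514, -0.086]]
comp [228, 185, 138, 4, 336] [[0.597, -0.064], [0.594, -0.063], [0.614, 0.113], [0.618, 0.112]]
comp [604, 324, 36, 41, 785] [[0.859, 0.445], [0.865, 0.498], [0.939, 0.51], [0.932, 0.454]]
comp [295, 343, 146, 31, 1506] [[0.865, -0.012], [0.864, 0.204], [0.916, 0.208], [0.918, -0.016]]
comp [219, 358, 38, 17, 361] [[0.864, -0.129], [0.864, -0.072], [0.891, -0.075], [0.891, -0.133]]
comp [106, 387, 32, 13, 295] [[0.901, -0.323], [0.904, -0.272], [0.928, -0.278], [0.925, -0.33]]
comp [508, 387, 32, 13, 299] [[0.959, 0.309], [0.964, 0.357], [0.988, 0.359], [0.983, 0.31]]
[(-40, 214), (-36, 213), (-32, 214), (-28, 214), (-24, 214), (-20, 214), (-16, 213), (-12, 171), (-8, 144), (-4, 143), (0, 142), (4, 141), (8, 140), (12, 140), (16, 140), (20, 139), (24, 139), (28, 138), (32, 138), (36, 138), (40, 126), (44, 137), (48, 134), (52, 114), (56, 136), (60, 136), (64, 137), (68, 136), (72, 135), (76, 136), (80, 135), (84, 135), (88, 136), (92, 135), (96, 134), (100, 134), (104, 134), (108, 205), (112, 212), (116, 212), (120, 212), (124, 181)]
```

```bash
python3 - <<'E'
from h import *
im,c=snap("scene","pics/s9.png");b=cv2.imread("pics/s9.png");a=cv2.imread("pics/s0.png")
def match(n,y0,y1,x0,x1):
    t=a[y0:y1,x0:x1];r=cv2.matchTemplate(b[y0-12:y1+12,x0-15:x1+15],t,cv2.TM_CCOEFF_NORMED);_,s,_,p=cv2.minMaxLoc(r);print(n,s,p[0]-15,p[1]-12)
match("cover",226,268,310,374);match("organiser slot",212,260,374,424);match("pw",226,246,278,308);match("can",225,275,192,225);match("keya",208,224,305,325);match("coaster+head",190,230,342,380)
d=np.array([c["R"]@np.array([.103,.995,0])]);print(np.array(proj(c,[.65,.047,.16]))-np.array(proj(c,[.651,.057,.16])))
o=ctrl.get_obs();print(o["wrist_force"],o["time_s"])
E
```

```text
cover 0.9469200968742371 4 -1
organiser slot 0.9593047499656677 0 0
pw 0.9992131590843201 0 0
can 0.9991679191589355 0 0
keya 0.5104780793190002 -11 -6
coaster+head 0.5990573763847351 0 1
[-4.11589771  1.19856047]
[ 0.82405534 -0.43142666 -0.59377008] 25.4333
```

```bash
python3 -c "
from bench import ctrl
print(ctrl.hand_in())"
```

```text
the job is handed in; nothing more can be done
None
```

I finished the whole job and handed it in at 25.4 s of the 72 s allowed. It gave no verdict, so the results below are my own checks.

**What I did**
- **Cover open:** I slid the cover to its open stop by its fin. My first push with shut fingers rode over the fin, leaving the cover partly open, so I gripped the fin instead.
- **Pins:** I pressed pin A and then pin B down to their collars with the middle mallet. The mallet pitched about 15° in the grip, so I tilted the tool to level it and pressed pin A again.
- **Mallet:** I stood it back on the coaster and let go.
- **Cover shut:** I slid the cover back against its shut stop.

**Last checks**
- **Pins:** the force rose sharply at collar height on both. The wrist picture's pixel values showed each pin as a flat disc centred in its collar.
- **Mallet:** the head is about 3 mm from the coaster's centre and the handle is level.
- **Cover:** it met the stop with about 21 N. It now sits about 10 mm further shut than at the start, which suggests it began slightly open.
- **Paperweight and can:** neither has moved, by image matching.

**Unsure or in disagreement**
- **Measured positions:** my organiser frame and the cover's measured position differed by about 7 mm, probably because I fitted the frame assuming the cover began fully shut. My early mallet position was also about 9 mm off, or the mallet was nudged on the first grip.
- **Key A:** the scene-camera match for it was poor, probably because of shadow. Wrist pictures before and after placing the mallet put it in the same place.
- **Key B:** I had no separate final check on it, and the arm worked nowhere near it at shelf height.

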